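# Wind down the raised jack of the vice stand

## Task

The vice stand has two crank jacks, and one of them still has its foot hanging in the air above the plywood board. Wind that jack's crank clockwise (seen from above) until its foot meets the board and the crank has become clearly heavier, about a quarter turn past first touch, then let go; do not force it further. Leave the other jack, whose foot is already down, as it is.

Things in the scene. Friction and masses are not known exactly. Their poses are not given: they have to be found in the camera images.
- knob_mid (a point): Mid height of the handle on the RAISED jack's crank (the one to wind): an upright black grip, 26 mm across, 50 mm tall, that spins freely on a pin at the end of a flat steel crank arm. The arm's upper face lies 30 mm below this point, the handle's top 25 mm above. It runs on a level circle of 60 mm radius. Turning free takes about 5 N at the handle; it comes in heavier once the foot bears.
- axis (a point): Point on the raised jack's fixed upright axis, level with knob_mid. The two like jacks (upright steel tube, round grey gear head 60 mm across under the crank) stand 300 mm apart on the far side of a grey stand with a blue vice (185 mm tall); either may be the raised one. A clockwise turn lowers the foot 40 mm; it starts 18 to 34 mm above the board. The crank can turn 1.4 turns clockwise.
- foot: Raised jack's foot: dark steel disc 68 mm across, origin at the centre of its underside, z up. A rubber buffer above it (7 N/mm) lets the leg go on down after touching: each 0.1 turn past first touch adds about 28 N on the foot and 3 N at the handle. The screw holds about 50 N on the foot by itself; wound harder, the crank runs back a little on release.
- board: Loose plywood sole board lying on the table under both feet, 120 x 440 x 18 mm (x, y, z); origin at the centre of its underside, so its top is 18 mm higher.
- other_knob_mid (a point): Mid height of the handle on the OTHER jack's crank, whose foot already stands on the board; same shape and sizes. Not to be turned.

How it is judged (in metres and radians):
At the end, for the whole second after the job is handed in: The foot of the formerly raised jack stands at rest on the board and presses on it with more than 15 N; the other jack's handle and the board are within 20 mm of where they were (contact force between foot and board above 15 N and linear speed of foot below 0.01 m/s and distance of each of other_knob_mid, board from where it was at the start of the episode below 0.02 m); the robot touches nothing.
It fails at once if the jack is forced: more than 140 N between its foot and the board (about half a turn past first touch) (contact force between foot and board above 140 N).
It fails at once if the other jack's handle is moved by more than 20 mm (distance of other_knob_mid from where it was at the start of the episode above 0.02 m).
It also fails if it takes over 48 s, if anything falls off the work surface, if the arm or the gripper's body presses on something with over 40 N, if the wrist force passes 120 N, or if a joint passes its speed limit or range.

## Robot

A 6-joint arm with a two-finger parallel gripper is mounted at the origin on the work surface. World frame = base frame: x ahead of the robot, y to its left, z up, the work surface at z = 0. Lengths are in mm, angles in rad, forces in N, time in s.
With the tool pointing down it reaches from about 325 to 750 mm from the base axis. Payload 7.6 kg.
Tool frame: the origin (TCP) lies midway between the tips of the shut fingers; the grasp point (between the pads) lies 19 mm behind it; z points along the fingers, y is the direction in which the jaws open and shut (so a half turn about z gives the same grasp; the last joint's range is limited). The gripper opens to 85 mm and grips with 20 to 120 N. Pads are 22 mm wide; open, the fingers measure 114 mm over their backs; the gripper's body (76 mm by 85 mm) begins 54 mm behind the grasp point. The pads swing forward as they close: fully open they stand 13 mm farther back than shut.
Start: joints at [-0.07, 0.052, 1.401, -0, 1.689, -0.07], TCP at [525.02, 0.022, 231.323] pointing down, gripper open.
Joint ranges: [-2.9, 2.9], [-0.91, 2.17], [0.12, 2.37], [-1.06, 4.2], [0.26, 2.73], [-2.93, 2.93]. Speed limits (rad/s): [2.57, 2.57, 3.01, 3.14, 3.14, 3.14].

## Interface

Orientations are given as a rotation vector (axis times angle).
In Python, from workcell import state, cams, ticket gives the robot as it stands.
- The arm moves only by the tool send_rows, never from a script. Its argument "increments" is a list of rows, each an object with "offset": the shift along the tool's x, y, z normalised to -1 to 1, where 1 is 0.5 m, a list of three; "rotation": the turn, a rotation vector about the tool's x, y, z normalised to -1 to 1, where 1 is 60 degrees, a list of three. In form: [{"offset": [tx, ty, tz], "rotation": [wx, wy, wz]}, ...]. A call has 1 to 20 rows; each row is the pose to reach, as a shift and turn from the pose commanded when the call began, along the tool's axes at that moment; what a row does not reach only later rows make up. A row lasts 1/8 s, in which the tool goes at most 62.5 mm and 10.7 degrees, less where a joint would pass 70% of its speed; a pose out of reach is approached as far as the arm can. A call with a number of a shift or a turn outside -1 to 1 is refused whole. A call with a gripper value outside its range is refused whole. "claw" is the opening, from -1 (shut) to 1 (fully open), set as the call begins (left out, the last holds). The fingers move at their own pace and stop on an object; "grip_force" is the grip in N (left out, the last holds). Time passes only in rows, so rows that repeat a pose let the fingers close. It gives the time, the measured TCP pose, the force and the opening at its end, in the units of the state.
- state(): the state, without advancing time (a new reading comes with each control period).
- cams.capture(name): name is "scene" or "side" or "wrist"; returns the picture (400x640x3 uint8, red, green, blue); there is no depth.
- cams.camera_model(name): a dict with "fovy" (degrees; the focal length in pixels is half the picture's height over the tangent of half this angle, whatever the lens; pixels are square), "cx", "cy" (the principal point, pixels), "dist_coeffs" ([k1, k2, p1, p2, k3] as OpenCV has them; the pictures are not rectified), "camera_from_world" (4x4, takes a point from world to camera coordinates); the wrist camera has in their place "tool_from_camera" (4x4, takes a point from camera to tool coordinates, whose origin is the TCP and whose axes are the flange's). Camera axes: x right, y up, looking along -z (the intrinsics and any distortion apply to the point x, -y, -z); pixel columns grow to the right and rows downward; lengths in mm; the calibration is good to about 2 mm. A picture is of the moment at which its call begins: read the wrist's pose just before it. camera_model takes no time and is no camera call.
- ticket.job_done(): hands the job in, once; it reports no verdict.
The state is a dict: "time_s": time; "joint_pos": joint angles; "joint_vel": joint speeds; "effort": joint torques, N m; "tool_pos": TCP position; "tcp_rot": TCP orientation; "wrist_force": force on the tool from outside, world axes, zero at the start; "torque": the same for the moment, N m; "width": finger opening in mm.
Only numpy, scipy, OpenCV 4.12 (cv2) and the standard library are available. Lean on these libraries where they do the work, as an engineer would, in place of code of your own. Each camera call takes 0.05 s, during which the arm holds its last target.

## Working session

There is one attempt and no reset: what is moved stays moved. The work goes in short steps, Python scripts to look and compute and a tool call to move; the robot and the scene stay as the last step left them, time stands still between calls to the robot, and variables do not carry over. Pictures are saved under pics/ and viewed, and the job is handed in when it is done.

Besides the shell and the picture viewer there is one more tool, called after ">>>" by a JSON object that holds its "name" and its "arguments". send_rows: Moves the arm, as the interface text tells. Its arguments: {"type":"object","properties":{"increments":{"type":"array","items":{"type":"object","properties":{"offset":{"type":"array","items":{"type":"number","minimum":-1,"maximum":1}},"rotation":{"type":"array","items":{"type":"number","minimum":-1,"maximum":1}}}}},"claw":{"type":"number"},"grip_force":{"type":"number"}},"required":["increments"]}

```bash
mkdir -p pics; ls
python3 - <<'E'
from workcell import state,cams,ticket
import cv2
print(state())
for n in["scene","side","wrist"]:
    im=cams.capture(n); cv2.imwrite(f"pics/{n}0.png",im[:,:,::-1])
    print(n,cams.camera_model(n))
E
```

```text
pics
{'time_s': 0.0, 'joint_pos': array([-7.03033625e-02,  5.29020911e-02,  1.40173473e+00, -2.88049933e-05,
        1.68861241e+00, -7.03039173e-02]), 'joint_vel': array([ 0.00080194,  0.00199183, -0.00043244,  0.00022968, -0.00095186,
        0.00113885]), 'effort': array([ 8.02730119e-04, -3.81666934e+01, -3.60182977e+01,  8.43031398e-05,
        6.19437444e-03, -2.66336252e-05]), 'tool_pos': array([5.24693999e+02, 3.46944036e-02, 2.30433191e+02]), 'tcp_rot': array([-2.22057308e+00, -2.22056685e+00,  1.73944805e-03]), 'wrist_force': array([-0.3733529 , -0.52614834, -1.38501997]), 'torque': array([ 0.03646224,  0.03505245, -0.02944573]), 'width': 85.25072307188495}
scene {'fovy': 45.34329575795499, 'cx': 322.8225088307849, 'cy': 202.39600112388104, 'dist_coeffs': array([0.02316614, 0.        , 0.        , 0.        , 0.        ]), 'camera_from_world': array([[ 5.64565790e-01,  8.25360437e-01,  6.75412884e-03,
        -3.09447414e+02],
       [-6.79624034e-01,  4.60204034e-01,  5.71247249e-01,
         2.96177379e+02],
       [ 4.68376602e-01, -3.27096922e-01,  8.20750244e-01,
     
[... 475 characters left out ...]
     [-2.49173401e-01, -7.99780882e-01,  5.46134742e-01,
        -7.21898269e+02],
       [ 0.00000000e+00,  0.00000000e+00,  0.00000000e+00,
         1.00000000e+00]])}
wrist {'fovy': 64.36314900434802, 'cx': 313.2067904720363, 'cy': 200.65391407379136, 'dist_coeffs': array([-0.0578047,  0.       ,  0.       ,  0.       ,  0.       ]), 'tool_from_camera': array([[-4.62677541e-04,  9.48674883e-01,  3.16252672e-01,
         8.19805227e+01],
       [ 9.99999384e-01,  1.19875926e-04,  1.10340246e-03,
         6.77406102e-01],
       [ 1.00885912e-03,  3.16252988e-01, -9.48674354e-01,
        -1.44062530e+02],
       [ 0.00000000e+00,  0.00000000e+00,  0.00000000e+00,
         1.00000000e+00]])}
```

View pics/scene0.png

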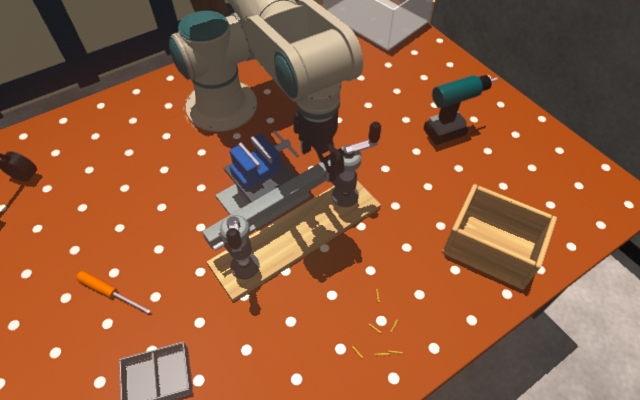

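View pics/side0.png

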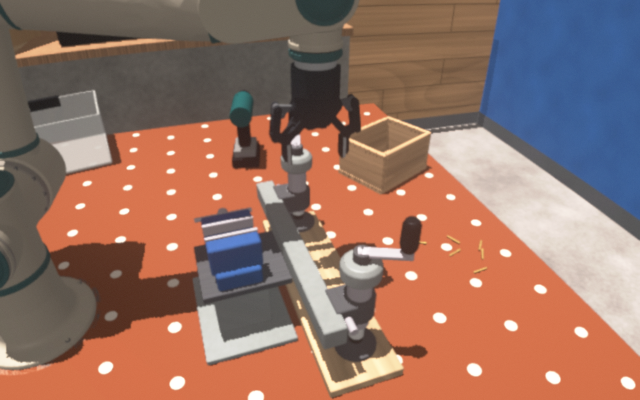

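View pics/wrist0.png

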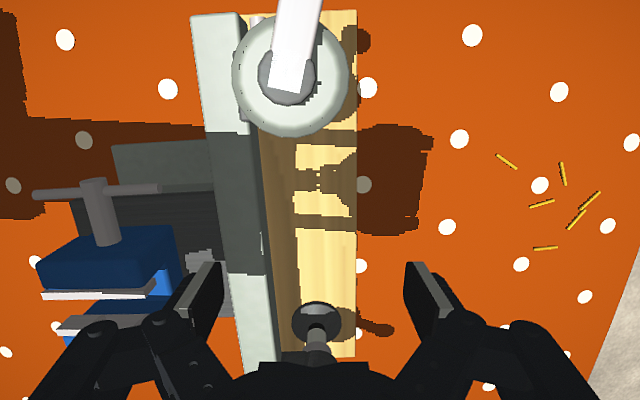

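Run:
```python
import cv2
a=cv2.imread("pics/scene0.png")[110:310,190:400]; b=cv2.imread("pics/side0.png")[120:390,220:440]
cv2.imwrite("pics/c1.png",cv2.resize(a,None,fx=3,fy=3,interpolation=2)[:600]); cv2.imwrite("pics/c2.png",cv2.resize(b,None,fx=2.2,fy=2.2,interpolation=2))
```

```text
(no output)
```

View pics/c1.png

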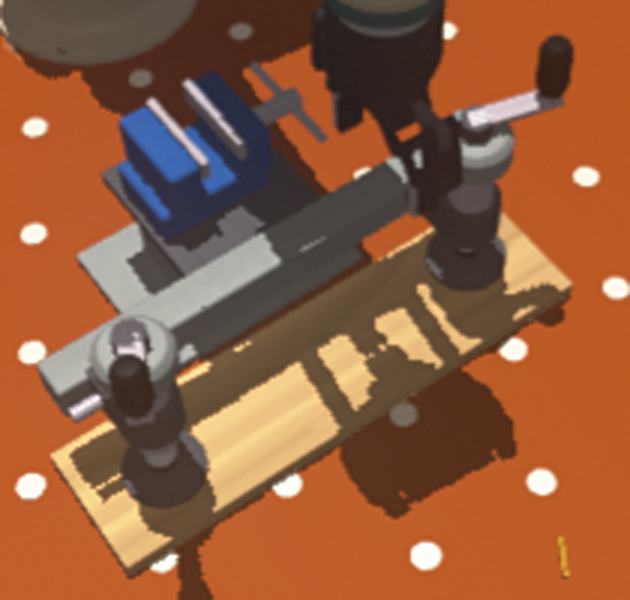

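View pics/c2.png

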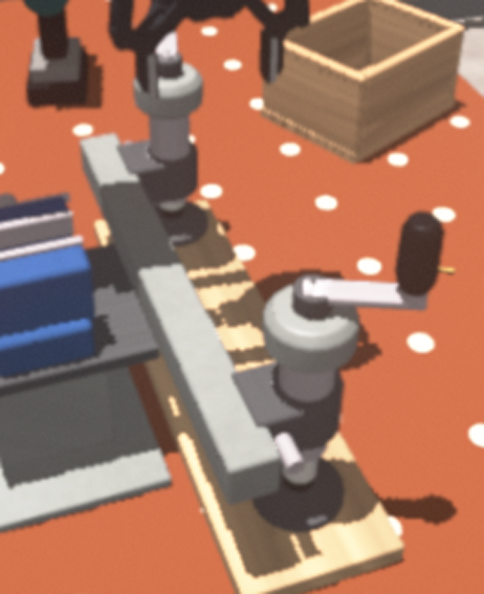

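```bash
cat > h.py <<'E'
import numpy as np,cv2
from scipy.spatial.transform import Rotation as R
def ray(m,uv,T=None):
    """origin, dir in world. T: world_from_tool for wrist"""
    f=200/np.tan(np.radians(m['fovy']/2))
    K=np.array([[f,0,m['cx']],[0,f,m['cy']],[0,0,1.]])
    p=cv2.undistortPoints(np.array([[uv]],float),K,m['dist_coeffs'])[0,0]
    d=np.array([p[0],-p[1],-1.])
    W=np.linalg.inv(m['camera_from_world']) if T is None else T@m['tool_from_camera']
    d=W[:3,:3]@d
    return W[:3,3],d/np.linalg.norm(d)
def proj(m,X,T=None):
    f=200/np.tan(np.radians(m['fovy']/2))
    K=np.array([[f,0,m['cx']],[0,f,m['cy']],[0,0,1.]])
    C=m['camera_from_world'] if T is None else np.linalg.inv(T@m['tool_from_camera'])
    c=C[:3,:3]@X+C[:3,3]
    return cv2.projectPoints(np.array([[c[0],-c[1],-c[2]]]),np.zeros(3),np.zeros(3),K,m['dist_coeffs'])[0][0,0]
def tri(rs):
    A=np.zeros((3,3));b=np.zeros(3)
    for o,d in rs:
        P=np.eye(3)-np.outer(d,d);A+=P;b+=P@o
    X=np.linalg.solve(A,b)
    return X,[np.linalg.norm(np.cross(X-o,d)) for o,d in rs]
def plane(r,z):
    o,d=r;return o+d*(z-o[2])/d[2]
def Tool(s):
    T=np.eye(4);T[:3,:3]=R.from_rotvec(s['tcp_rot']).as_matrix();T[:3,3]=s['tool_pos'];return T
E
python3 - <<'E'
from h import *
from workcell import cams,state
np.set_printoptions(precision=1,suppress=True)
s=cams.camera_model('scene');d=cams.camera_model('side')
for n,a,b in [("foot-",(245,266),(355.5,344)),("foot+",(345,195),(303,221)),("knob-",(233.3,238),(410.5,236)),("head-",(234.3,227),(361,266)),("head+",(350,160),(296,161))]:
    print(n,tri([ray(s,a),ray(d,b)]))
print(plane(ray(s,(374.3,132.3)),250),plane(ray(s,(374.3,132.3)),220))
w=cams.camera_model('wrist');T=Tool(state())
print(plane(ray(w,(287,83),T),190),plane(ray(w,(317,318),T),30),plane(ray(w,(357,10),T),18),plane(ray(w,(355,357),T),18))
# board corners
for uv in [(381,204),(234,299),(208,262)]: print(plane(ray(s,uv),18))
E
```

```text
foot- (array([ 529. , -208.7,   17.2]), [np.float64(0.15870309527588358), np.float64(0.1587030952759125)])
foot+ (array([519.5,  85.4,  57.7]), [np.float64(3.0965438192029877), np.float64(3.096543819202982)])
knob- (array([ 583.6, -231.7,  243.9]), [np.float64(0.4051312015261331), np.float64(0.40513120152609666)])
head- (array([ 527.5, -208.6,  187.2]), [np.float64(0.6955912244820741), np.float64(0.6955912244819159)])
head+ (array([515. ,  96.3, 189.6]), [np.float64(2.243136535590299), np.float64(2.2431365355904047)])
[522.2 153.2 250. ] [501.6 172.9 220. ]
[510.8  88.6 190. ] [ 529.7 -195.6   30. ] [568.9 165.1  18. ] [ 584.9 -274.4   18. ]
[569.5 166.1  18. ]
[ 588.  -269.3   18. ]
[ 471.1 -275.5   18. ]
```

>>> {"name": "send_rows", "arguments": {"increments": [{"offset": [0.08,0,-0.1],"rotation": [0,0,0]},{"offset": [0.16,0,-0.2],"rotation": [0,0,0]},{"offset": [0.2,0,-0.2],"rotation": [0,0,0]},{"offset": [0.2,0,-0.2],"rotation": [0,0,0]},{"offset": [0.2,0,-0.2],"rotation": [0,0,0]}]}}

```text
time_s: 0.78
tool_pos: [524.9, 99.4, 330.3]
tcp_rot: [-2.221, -2.22, 0.003]
wrist_force: [-0.4, -0.5, -0.1]
width: 85.3
```

```bash
cat > snap.py <<'E'
import sys,pickle
from h import *
from workcell import cams,state
t=sys.argv[1]
for n in sys.argv[2:]:
    s=state();im=cams.capture(n);cv2.imwrite(f"pics/{n}{t}.png",im[:,:,::-1])
    if n=='wrist': pickle.dump(Tool(s),open(f"T{t}.pkl","wb")); print(s['tool_pos'],s['tcp_rot'],s['time_s'],s['wrist_force'])
E
python3 snap.py 1 wrist side scene
```

```text
[524.8538769   99.43972618 330.27289003] [-2.22120728 -2.22041113  0.00256985] 0.775 [-0.44439822 -0.54373638 -0.11676897]
```

View pics/wrist1.png

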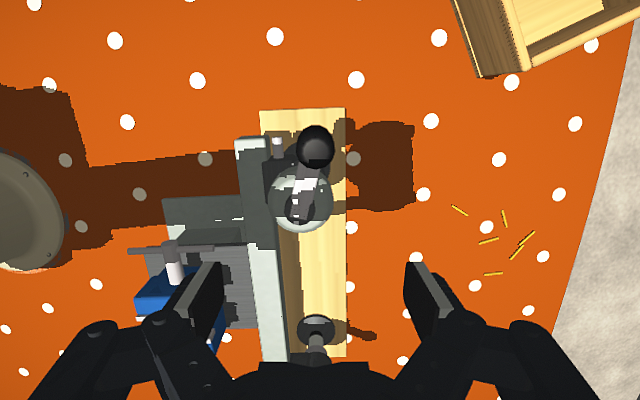

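View pics/side1.png

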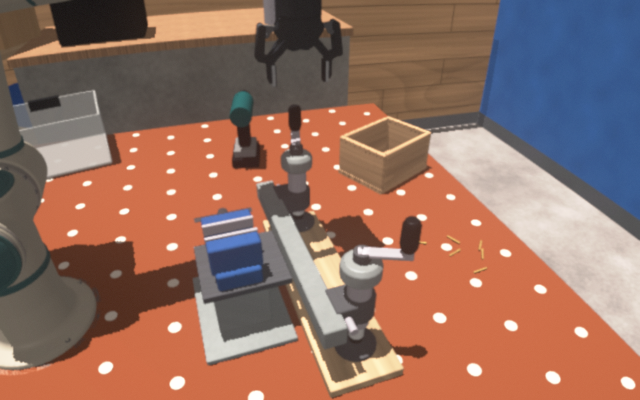

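View pics/scene1.png

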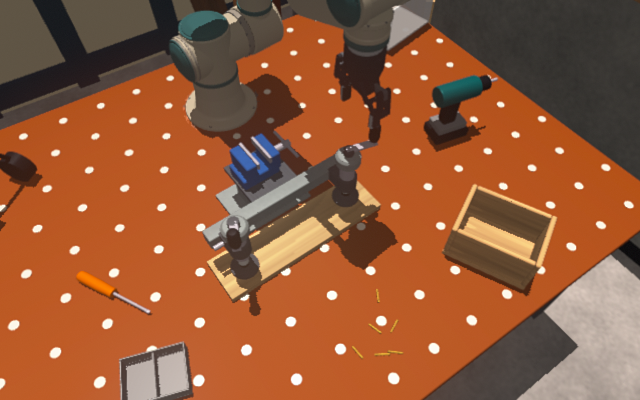

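Run:
```python
import cv2,numpy as np
b=cv2.imread("pics/side1.png")[95:245,245:345]; c=cv2.imread("pics/scene1.png")[120:220,310:400]; w=cv2.imread("pics/wrist1.png")[100:250,230:370]
cv2.imwrite("pics/d1.png",np.hstack([cv2.resize(b,(400,600),interpolation=2),cv2.resize(c,(360,400),interpolation=2)[:400].copy() if 0 else cv2.copyMakeBorder(cv2.resize(c,(360,400),interpolation=2),0,200,0,0,0)]))
cv2.imwrite("pics/d2.png",cv2.resize(w,(560,600),interpolation=2))
```

```text
(no output)
```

View pics/d1.png

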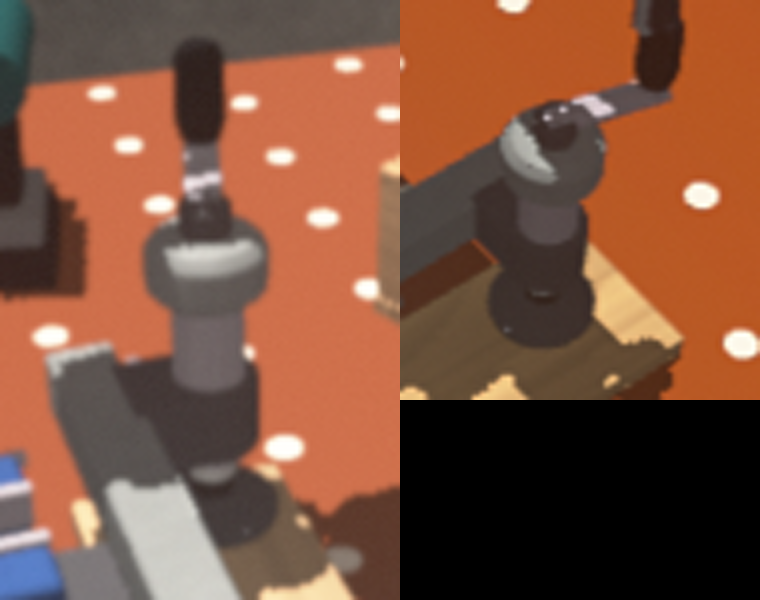

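View pics/d2.png

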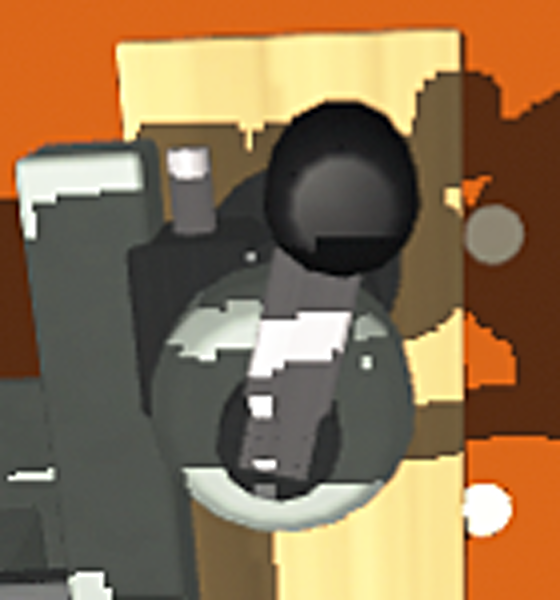

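Run:
```python
from h import *
from workcell import cams
import pickle
np.set_printoptions(precision=1,suppress=True)
s=cams.camera_model('scene');d=cams.camera_model('side');w=cams.camera_model('wrist')
T=pickle.load(open('T1.pkl','rb'))
print("knob sc+side",tri([ray(s,(374.3,132.3)),ray(d,(294.8,117.5))]))
rw=ray(w,(315.2,147),T)
print("knob top w+side",tri([rw,ray(d,(294.8,106.5))]), plane(rw,245),plane(rw,270))
print("head", [plane(ray(w,(300.7,199),T),z) for z in (180,195,200)])
print("hub", [plane(ray(w,(300,209),T),z) for z in (205,215)])
print("foot+ front edges side", tri([ray(s,(310+541/4,120+298/4)),ray(d,(245+215/4,95+500/4))]))
print("foot- wrist",[plane(ray(w,(316,329),T),z) for z in (18,30,50)])
import pickle
# gear head '-' knob
for X in [(514,95,190),(514,95,60),(514,95,30),(514,155,215)]:
    X=np.array(X,float);print(X,proj(s,X),proj(d,X),proj(w,X,T))
```

```text
knob sc+side (array([526.7, 148.9, 257.7]), [np.float64(0.8559635376554741), np.float64(0.8559635376554409)])
knob top w+side (array([526.9, 151.1, 280.2]), [np.float64(0.3959900163438871), np.float64(0.3959900163437159)]) [526.6 145.7 245. ] [526.5 149.6 270. ]
head [array([512.7,  84.9, 180. ]), array([513.4,  89.8, 195. ]), array([513.6,  91.5, 200. ])]
hub [array([513.1,  83.6, 205. ]), array([513.6,  87.3, 215. ])]
foot+ front edges side (array([ 578.1,  429.5, -176.7]), [np.float64(24.74976047465459), np.float64(24.74976047465491)])
foot- wrist [array([ 529.2, -210.3,   18. ]), array([ 529.1, -200. ,   30. ]), array([ 528.9, -182.8,   50. ])]
[514.  95. 190.] [349.4 158.9] [296.5 162.1] [301.5 192.1]
[514.  95.  60.] [346.6 192.5] [298.2 216.9] [305.2 163.5]
[514.  95.  30.] [346.1 199.4] [298.6 228.3] [305.8 159.1]
[514. 155. 215.] [371.2 140.4] [288.8 137.2] [299.4 129.6]
```

>>> {"name": "send_rows", "arguments": {"increments": [{"offset": [-0.1,-0.1,0]},{"offset": [-0.12,-0.12,0]},{"offset": [-0.12,-0.12,0]},{"offset": [-0.12,-0.12,0]}]}}

```text
validation failed for argument at $.in...
```

```bash
python3 snap.py 2 wrist scene
python3 - <<'E'
import cv2,numpy as np
c=cv2.imread("pics/scene2.png")[110:220,310:400]; w=cv2.imread("pics/wrist2.png")
cv2.imwrite("pics/d3.png",cv2.resize(c,None,fx=5,fy=5,interpolation=2))
E
```

```text
[524.9455576   99.16226559 330.65213452] [-2.22237462e+00 -2.21961778e+00  1.59761615e-03] 0.925 [-0.37944807 -0.06253523 -0.19994327]
```

View pics/wrist2.png

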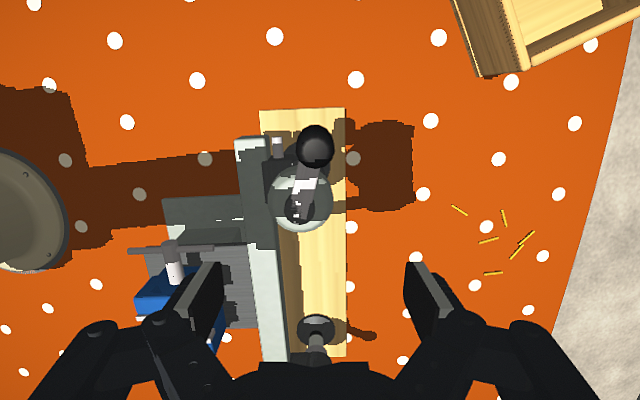

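View pics/d3.png

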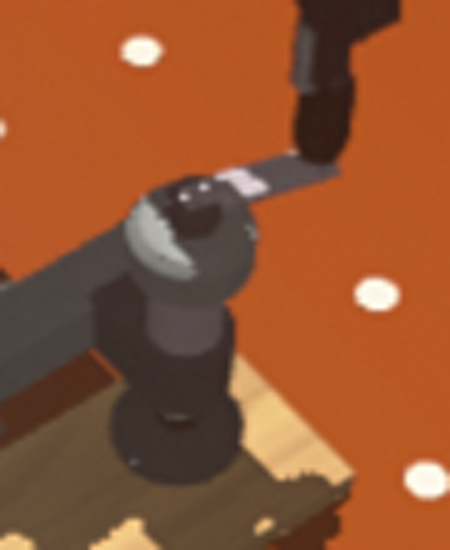

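Rotation is required in each row; resending.

>>> {"name": "send_rows", "arguments": {"increments": [{"offset": [-0.1,-0.1,0],"rotation": [0,0,0]},{"offset": [-0.12,-0.12,0],"rotation": [0,0,0]},{"offset": [-0.12,-0.12,0],"rotation": [0,0,0]},{"offset": [-0.12,-0.12,0],"rotation": [0,0,0]}]}}

```text
time_s: 1.52
tool_pos: [465.4, 40.3, 331.3]
tcp_rot: [2.221, 2.221, 0.001]
wrist_force: [-0.3, 0.1, -0.6]
width: 85.3
```

```bash
python3 snap.py 3 wrist scene
python3 - <<'E'
import cv2,numpy as np
c=cv2.imread("pics/scene3.png")[110:220,310:400]; w=cv2.imread("pics/wrist3.png")
cv2.imwrite("pics/d4.png",cv2.resize(c,None,fx=5,fy=5,interpolation=2))
E
```

```text
[465.40354331  40.28054274 331.31377919] [2.22145672e+00 2.22131881e+00 5.97038301e-04] 1.525 [-0.31185116  0.07305933 -0.55005763]
```

View pics/wrist3.png

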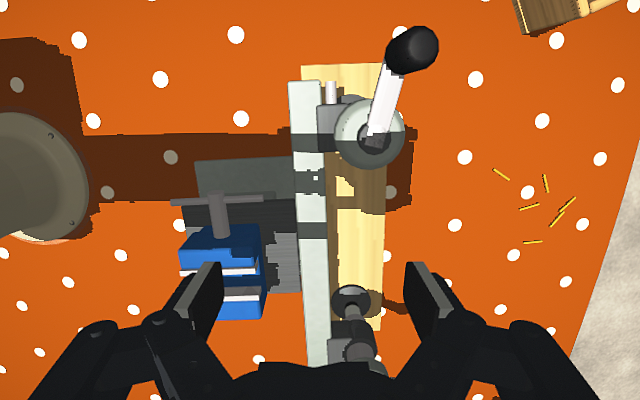

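View pics/d4.png

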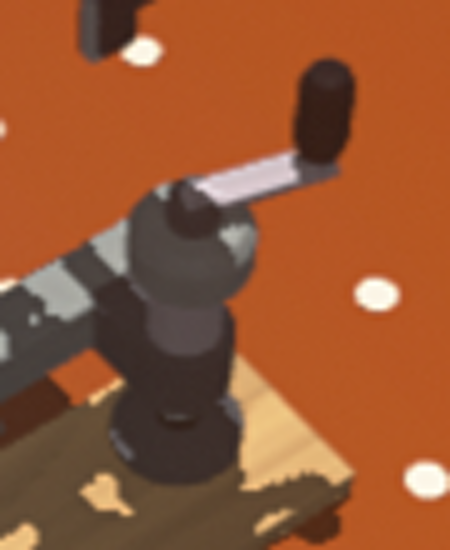

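Run:
```python
import cv2,numpy as np
w=cv2.imread("pics/wrist3.png")[15:175,320:450]
cv2.imwrite("pics/d5.png",cv2.resize(w,None,fx=3.7,fy=3.7,interpolation=2))
w=cv2.imread("pics/wrist3.png")[0:90,370:460]
m=(w.max(2)<70).astype(np.uint8)
n,l,st,c=cv2.connectedComponentsWithStats(m);i=1+np.argmax(st[1:,4]);print(st[i]+[370,0,0,0,0],c[i]+[370,0])
w=cv2.imread("pics/wrist1.png")[115:180,290:345]
m=(w.max(2)<75).astype(np.uint8)
n,l,st,c=cv2.connectedComponentsWithStats(m);i=1+np.argmax(st[1:,4]);print(st[i]+[290,115,0,0,0],c[i]+[290,115])
```

```text
[ 384   26   54   49 1887] [411.5463699   50.44303127]
[ 290  126   45   54 1353] [313.77309682 149.79009608]
```

View pics/d5.png

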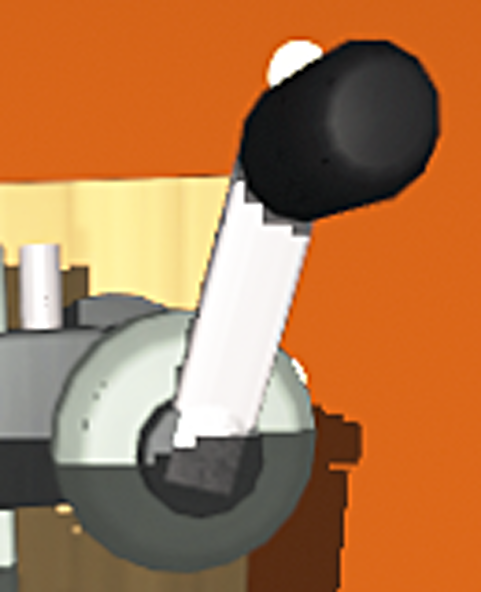

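Run:
```python
from h import *
from workcell import cams
import pickle
np.set_printoptions(precision=1,suppress=True)
s=cams.camera_model('scene');d=cams.camera_model('side');w=cams.camera_model('wrist')
T1=pickle.load(open('T1.pkl','rb'));T3=pickle.load(open('T3.pkl','rb'))
for n,a,b in [("knobtop",(315.7,151),(423.5,46.9)),("hub",(300,209.2),(373.8,138.8)),("head",(300.7,199.2),(369.7,133.9))]:
    print(n,tri([ray(w,a,T1),ray(w,b,T3)]))
print("mid",tri([ray(s,(374.8,132.3)),ray(d,(294.8,117.5))]))
print("top3",tri([ray(w,(315.7,151),T1),ray(w,(423.5,46.9),T3),ray(d,(294.8,106.5)),ray(s,(375.4,124.6))]))
for z in (-25,25):
  X=np.array([524.,148.,250+z]); print(X,proj(s,X),proj(d,X),proj(w,X,T1),proj(w,X,T3))
X=np.array([514.,90,200]); print(X,proj(s,X),proj(d,X),proj(w,X,T1),proj(w,X,T3))
```

```text
knobtop (array([527.1, 149. , 283.8]), [np.float64(0.45125077314757284), np.float64(0.45125077314748674)])
hub (array([513.9,  89.4, 221.6]), [np.float64(0.051339037055265706), np.float64(0.05133903705535299)])
head (array([513.9,  91.1, 200.4]), [np.float64(0.39807750581583934), np.float64(0.3980775058159295)])
mid (array([526.9, 150.1, 257.2]), [np.float64(0.8369622398727373), np.float64(0.8369622398727139)])
top3 (array([527.2, 148.9, 281.2]), [np.float64(0.44386780975375795), np.float64(0.9820588615662915), np.float64(0.48707270642551403), np.float64(0.36863000388512407)])
[524. 148. 225.] [371.9 141.4] [294.4 133.5] [311.8 140.1] [392.5  59.3]
[524. 148. 275.] [374.  125.8] [293.6 109.8] [311.2 150.8] [412.7  50.2]
[514.  90. 200.] [347.8 157. ] [297.  158.7] [301.1 200.5] [369.4 134.8]
```

>>> {"name": "send_rows", "arguments": {"increments": [{"offset": [0.109,0.062,0],"rotation": [0,0,0]},{"offset": [0.218,0.124,0],"rotation": [0,0,0]},{"offset": [0.218,0.124,0.03],"rotation": [0,0,0]},{"offset": [0.218,0.124,0.09],"rotation": [0,0,0]},{"offset": [0.218,0.124,0.15],"rotation": [0,0,0]},{"offset": [0.218,0.124,0.18],"rotation": [0,0,0]},{"offset": [0.218,0.124,0.18],"rotation": [0,0,0]},{"offset": [0.218,0.124,0.18],"rotation": [0,0,0]}], "claw": 1}}

```text
time_s: 2.62
tool_pos: [527.5, 149.0, 242.9]
tcp_rot: [2.221, 2.22, 0.003]
wrist_force: [0.3, 0.1, -1.0]
width: 85.8
```

```bash
python3 snap.py 4 wrist side scene
python3 - <<'E'
import cv2,numpy as np
c=cv2.imread("pics/scene4.png")[90:220,310:420]; b=cv2.imread("pics/side4.png")[60:190,240:350]
cv2.imwrite("pics/d6.png",cv2.resize(np.hstack([c,b]),None,fx=3.6,fy=3.6,interpolation=2))
E
```

```text
[527.47713004 148.97887234 242.8762669 ] [2.22060465 2.22029566 0.00316206] 2.625 [ 0.2832567   0.05590662 -1.03437855]
```

View pics/d6.png

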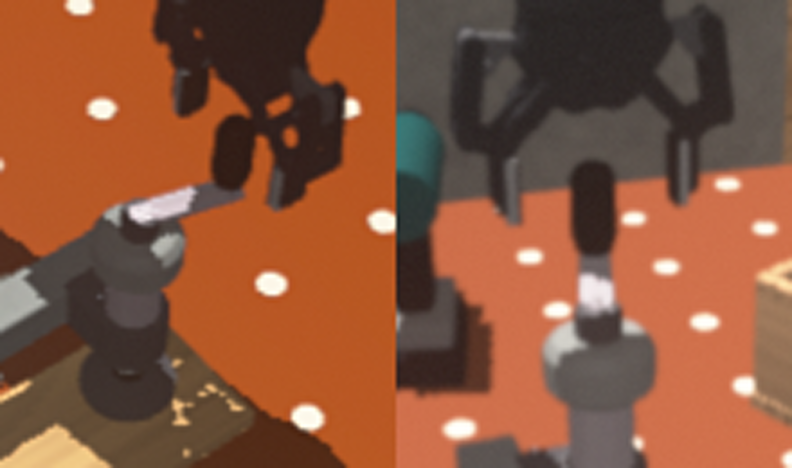

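View pics/wrist4.png

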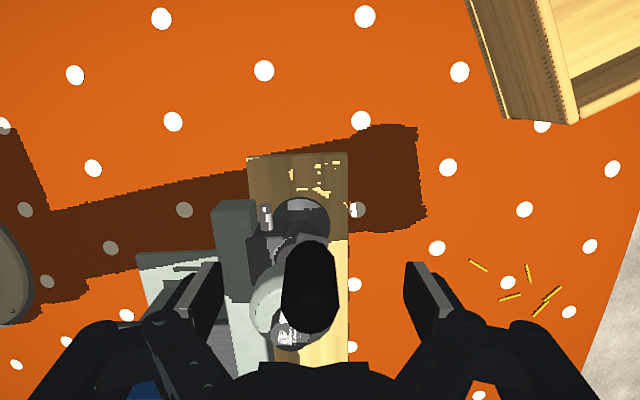

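>>> {"name": "send_rows", "arguments": {"increments": [{"offset": [0,0,0],"rotation": [0,0,0]},{"offset": [0,0,0],"rotation": [0,0,0]},{"offset": [0,0,0],"rotation": [0,0,0]},{"offset": [0,0,0],"rotation": [0,0,0]},{"offset": [0,0,0],"rotation": [0,0,0]},{"offset": [0,0,0],"rotation": [0,0,0]}], "claw": -1, "grip_force": 40}}

```text
time_s: 3.52
tool_pos: [527.0, 148.9, 241.6]
tcp_rot: [2.221, 2.221, 0.0]
wrist_force: [-1.8, -1.6, 2.0]
width: 24.2
```

```bash
python3 snap.py 5 wrist side scene
python3 - <<'E'
import cv2,numpy as np
c=cv2.imread("pics/scene5.png")[90:220,310:420]; b=cv2.imread("pics/side5.png")[60:190,240:350]
cv2.imwrite("pics/d7.png",cv2.resize(np.hstack([c,b]),None,fx=3.6,fy=3.6,interpolation=2))
E
```

```text
[527.01194188 148.90459788 241.58500688] [2.22138475e+00 2.22108928e+00 1.69907794e-04] 3.525 [-1.84075279 -1.5754587   1.99003236]
```

View pics/d7.png

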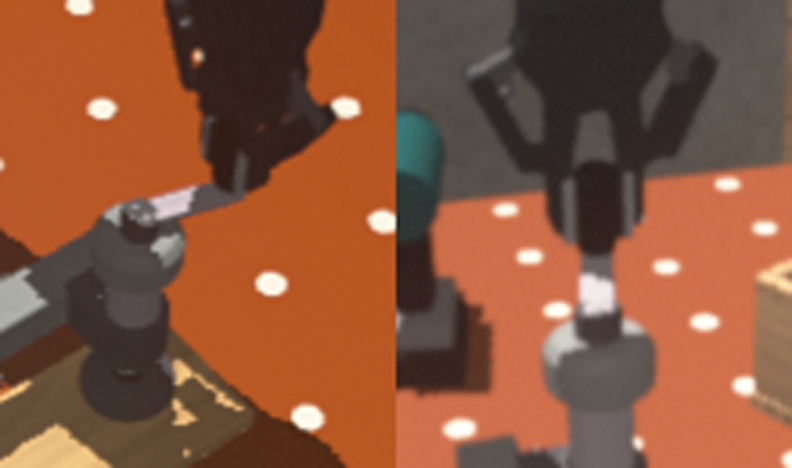

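View pics/wrist5.png

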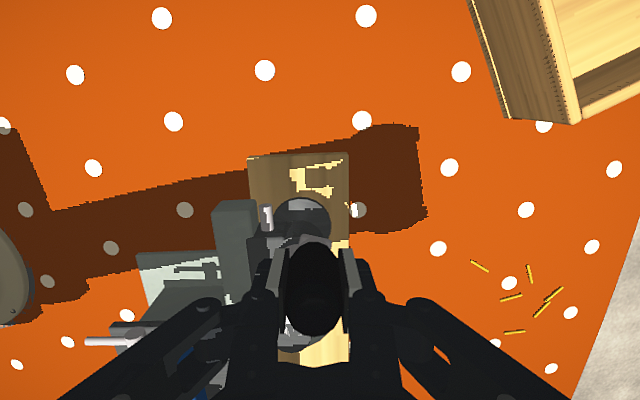

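```bash
cat > circ.py <<'E'
import sys,numpy as np
def rows(cx,cy,r,t0,t1,step,start):
    out=[]
    n=max(1,round(abs(t1-t0)/step))
    for t in np.linspace(t0,t1,n+1)[1:]:
        x=cx+r*np.cos(np.radians(t));y=cy+r*np.sin(np.radians(t))
        out.append((round((y-start[1])/500,3),round((x-start[0])/500,3),0))
    for o in out+[out[-1]]*2: print('{"offset": [%g, %g, 0], "rotation": [0,0,0]},'%o[:2],end=' ')
    print(); print("end",start[0]+out[-1][1]*500,start[1]+out[-1][0]*500)
a=list(map(float,sys.argv[1:])); rows(*a[:6],a[6:8])
E
python3 circ.py 514 90.5 60 77.5 37.5 8 527.02 149.02
```

```text
{"offset": [-0.005, 0.016, 0], "rotation": [0,0,0]}, {"offset": [-0.012, 0.031, 0], "rotation": [0,0,0]}, {"offset": [-0.021, 0.045, 0], "rotation": [0,0,0]}, {"offset": [-0.031, 0.058, 0], "rotation": [0,0,0]}, {"offset": [-0.044, 0.069, 0], "rotation": [0,0,0]}, {"offset": [-0.044, 0.069, 0], "rotation": [0,0,0]}, {"offset": [-0.044, 0.069, 0], "rotation": [0,0,0]}, 
end 561.52 127.02000000000001
```

>>> {"name": "send_rows", "arguments": {"increments": [{"offset": [-0.005,0.016,0],"rotation": [0,0,0]},{"offset": [-0.012,0.031,0],"rotation": [0,0,0]},{"offset": [-0.021,0.045,0],"rotation": [0,0,0]},{"offset": [-0.031,0.058,0],"rotation": [0,0,0]},{"offset": [-0.044,0.069,0],"rotation": [0,0,0]},{"offset": [-0.044,0.069,0],"rotation": [0,0,0]}]}}

```text
time_s: 4.42
tool_pos: [561.3, 126.3, 241.6]
tcp_rot: [-2.222, -2.22, 0.002]
wrist_force: [-5.2, -4.2, 4.8]
width: 24.3
```

```bash
python3 snap.py 6 wrist scene; python3 -c "
from workcell import state;s=state();print(s['torque'],s['width'])"; python3 circ.py 514 90.5 60 37.5 -2.5 8 561.52 127.02
```

```text
[561.26263254 126.3362112  241.56885061] [-2.22204266 -2.22042337  0.00233602] 4.425 [-5.19181736 -4.16273278  4.78491536]
[-0.57628896  0.74043609 -0.05852735] 24.042079960221695
{"offset": [-0.014, 0.009, 0], "rotation": [0,0,0]}, {"offset": [-0.029, 0.017, 0], "rotation": [0,0,0]}, {"offset": [-0.045, 0.022, 0], "rotation": [0,0,0]}, {"offset": [-0.062, 0.024, 0], "rotation": [0,0,0]}, {"offset": [-0.078, 0.025, 0], "rotation": [0,0,0]}, {"offset": [-0.078, 0.025, 0], "rotation": [0,0,0]}, {"offset": [-0.078, 0.025, 0], "rotation": [0,0,0]}, 
end 574.02 88.02
```

View pics/wrist6.png

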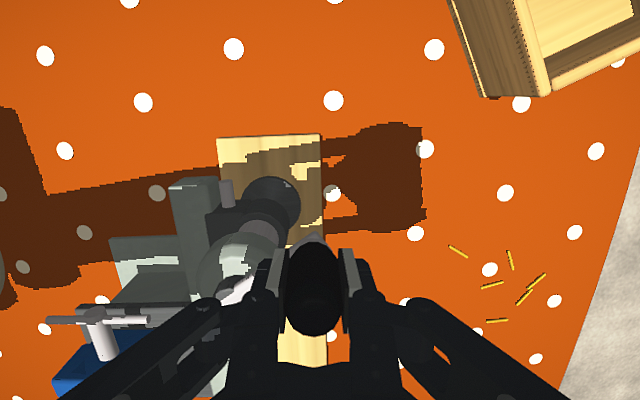

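>>> {"name": "send_rows", "arguments": {"increments": [{"offset": [-0.014,0.008,0],"rotation": [0,0,0]},{"offset": [-0.029,0.015,0],"rotation": [0,0,0]},{"offset": [-0.045,0.02,0],"rotation": [0,0,0]},{"offset": [-0.062,0.022,0],"rotation": [0,0,0]},{"offset": [-0.079,0.023,0],"rotation": [0,0,0]}]}}

```text
time_s: 5.15
tool_pos: [573.0, 88.7, 241.6]
tcp_rot: [-2.218, -2.222, -0.003]
wrist_force: [-4.3, 6.0, 4.0]
width: 24.7
```

```bash
python3 circ.py 513.5 90 59.5 -3 -43 8 573.02 87.52
```

```text
{"offset": [-0.018, -0.002, 0], "rotation": [0,0,0]}, {"offset": [-0.034, -0.007, 0], "rotation": [0,0,0]}, {"offset": [-0.049, -0.013, 0], "rotation": [0,0,0]}, {"offset": [-0.063, -0.022, 0], "rotation": [0,0,0]}, {"offset": [-0.076, -0.032, 0], "rotation": [0,0,0]}, {"offset": [-0.076, -0.032, 0], "rotation": [0,0,0]}, {"offset": [-0.076, -0.032, 0], "rotation": [0,0,0]}, 
end 557.02 49.519999999999996
```

>>> {"name": "send_rows", "arguments": {"increments": [{"offset": [-0.018,-0.002,0],"rotation": [0,0,0]},{"offset": [-0.034,-0.008,0],"rotation": [0,0,0]},{"offset": [-0.049,-0.014,0],"rotation": [0,0,0]},{"offset": [-0.063,-0.023,0],"rotation": [0,0,0]},{"offset": [-0.076,-0.033,0],"rotation": [0,0,0]}]}}

```text
time_s: 5.78
tool_pos: [557.3, 50.3, 241.6]
tcp_rot: [2.22, 2.222, 0.005]
wrist_force: [3.4, 4.1, 2.4]
width: 24.4
```

```bash
python3 snap.py 7 side scene;  python3 - <<'E'
import cv2,numpy as np
c=cv2.imread("pics/scene7.png")[90:220,310:420]; b=cv2.imread("pics/side7.png")[120:250,240:350]
cv2.imwrite("pics/d8.png",cv2.resize(np.hstack([c,b]),None,fx=3.6,fy=3.6,interpolation=2))
E
python3 circ.py 513.5 90 59.5 -43 -75 8 556.52 49.52
```

```text
{"offset": [-0.012, -0.011, 0], "rotation": [0,0,0]}, {"offset": [-0.021, -0.025, 0], "rotation": [0,0,0]}, {"offset": [-0.029, -0.04, 0], "rotation": [0,0,0]}, {"offset": [-0.034, -0.055, 0], "rotation": [0,0,0]}, {"offset": [-0.034, -0.055, 0], "rotation": [0,0,0]}, {"offset": [-0.034, -0.055, 0], "rotation": [0,0,0]}, 
end 529.02 32.52
```

View pics/d8.png

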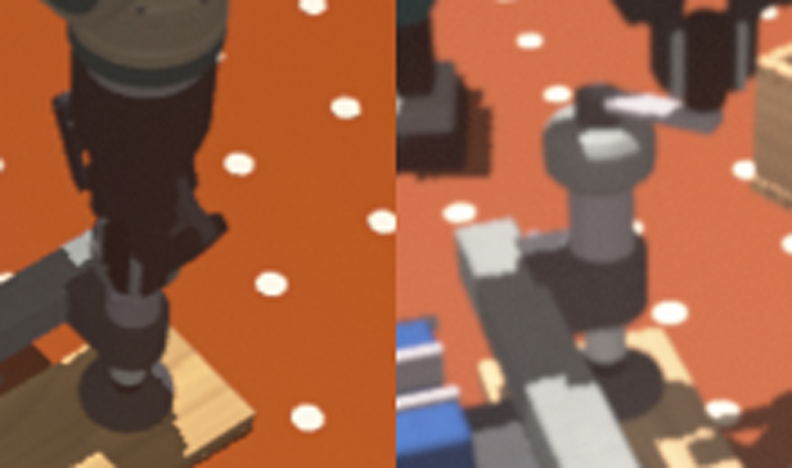

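>>> {"name": "send_rows", "arguments": {"increments": [{"offset": [-0.012,-0.011,0],"rotation": [0,0,0]},{"offset": [-0.021,-0.025,0],"rotation": [0,0,0]},{"offset": [-0.029,-0.04,0],"rotation": [0,0,0]},{"offset": [-0.034,-0.055,0],"rotation": [0,0,0]}]}}

```text
time_s: 6.38
tool_pos: [529.7, 32.9, 241.6]
tcp_rot: [2.22, 2.221, 0.004]
wrist_force: [4.4, 2.8, 1.9]
width: 24.0
```

```bash
python3 circ.py 513.5 90 59.5 -75 -99 8 529.02 32.52
```

```text
{"offset": [-0.003, -0.017, 0], "rotation": [0,0,0]}, {"offset": [-0.004, -0.033, 0], "rotation": [0,0,0]}, {"offset": [-0.003, -0.05, 0], "rotation": [0,0,0]}, {"offset": [-0.003, -0.05, 0], "rotation": [0,0,0]}, {"offset": [-0.003, -0.05, 0], "rotation": [0,0,0]}, 
end 504.02 31.020000000000003
```

>>> {"name": "send_rows", "arguments": {"increments": [{"offset": [-0.003,-0.017,0],"rotation": [0,0,0]},{"offset": [-0.004,-0.033,0],"rotation": [0,0,0]},{"offset": [-0.003,-0.05,0],"rotation": [0,0,0]}]}}

```text
time_s: 6.75
tool_pos: [504.8, 31.1, 241.6]
tcp_rot: [2.22, 2.22, 0.003]
wrist_force: [6.3, 1.9, 3.4]
width: 24.5
```

```bash
python3 snap.py 8 side scene;  python3 - <<'E'
import cv2,numpy as np
c=cv2.imread("pics/scene8.png")[90:220,310:420]; b=cv2.imread("pics/side8.png")[120:250,240:350]
cv2.imwrite("pics/d9.png",cv2.resize(np.hstack([c,b]),None,fx=3.6,fy=3.6,interpolation=2))
E
python3 circ.py 513.5 90 59.5 -99 -123 8 504.02 31.02
```

```text
{"offset": [0.004, -0.016, 0], "rotation": [0,0,0]}, {"offset": [0.01, -0.031, 0], "rotation": [0,0,0]}, {"offset": [0.018, -0.046, 0], "rotation": [0,0,0]}, {"offset": [0.018, -0.046, 0], "rotation": [0,0,0]}, {"offset": [0.018, -0.046, 0], "rotation": [0,0,0]}, 
end 481.02 40.019999999999996
```

View pics/d9.png

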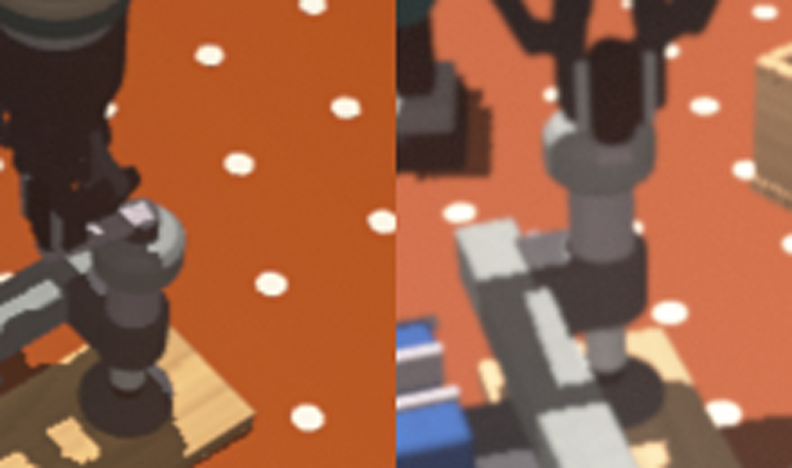

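>>> {"name": "send_rows", "arguments": {"increments": [{"offset": [0.004,-0.016,0],"rotation": [0,0,0]},{"offset": [0.01,-0.031,0],"rotation": [0,0,0]},{"offset": [0.018,-0.046,0],"rotation": [0,0,0]}]}}

```text
time_s: 7.22
tool_pos: [481.6, 39.4, 241.6]
tcp_rot: [2.221, 2.219, 0.0]
wrist_force: [5.5, -2.1, 2.0]
width: 24.3
```

```bash
python3 circ.py 513.5 90 59.5 -123 -147 8 481.02 40.02
```

```text
{"offset": [0.01, -0.013, 0], "rotation": [0,0,0]}, {"offset": [0.022, -0.025, 0], "rotation": [0,0,0]}, {"offset": [0.035, -0.035, 0], "rotation": [0,0,0]}, {"offset": [0.035, -0.035, 0], "rotation": [0,0,0]}, {"offset": [0.035, -0.035, 0], "rotation": [0,0,0]}, 
end 463.52 57.52
```

>>> {"name": "send_rows", "arguments": {"increments": [{"offset": [0.01,-0.013,0],"rotation": [0,0,0]},{"offset": [0.022,-0.025,0],"rotation": [0,0,0]},{"offset": [0.035,-0.035,0],"rotation": [0,0,0]}]}}

```text
time_s: 7.6
tool_pos: [463.6, 56.4, 241.6]
tcp_rot: [2.222, 2.218, -0.002]
wrist_force: [1.6, -5.0, 2.7]
width: 24.2
```

```bash
python3 snap.py 9 side scene;  python3 - <<'E'
import cv2,numpy as np
c=cv2.imread("pics/scene9.png")[90:220,310:420]; b=cv2.imread("pics/side9.png")[120:250,240:350]
cv2.imwrite("pics/d10.png",cv2.resize(np.hstack([c,b]),None,fx=3.6,fy=3.6,interpolation=2))
E
python3 circ.py 513.5 90 59.5 -147 -171 8 463.52 57.52
```

```text
{"offset": [0.015, -0.008, 0], "rotation": [0,0,0]}, {"offset": [0.03, -0.014, 0], "rotation": [0,0,0]}, {"offset": [0.046, -0.018, 0], "rotation": [0,0,0]}, {"offset": [0.046, -0.018, 0], "rotation": [0,0,0]}, {"offset": [0.046, -0.018, 0], "rotation": [0,0,0]}, 
end 454.52 80.52000000000001
```

View pics/d10.png

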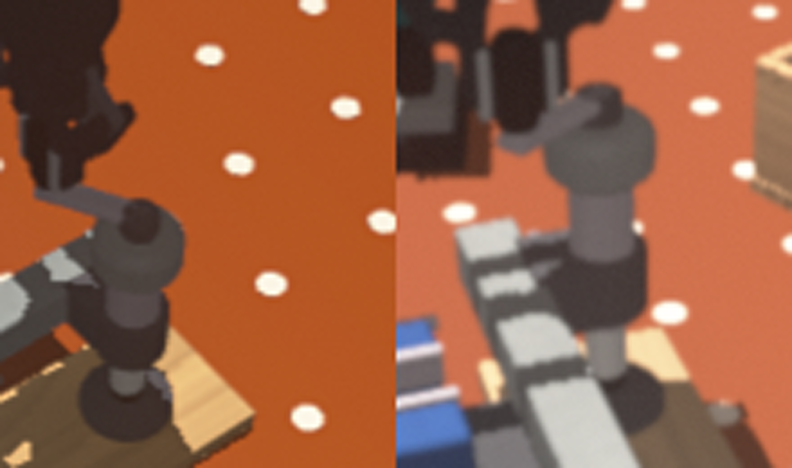

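>>> {"name": "send_rows", "arguments": {"increments": [{"offset": [0.015,-0.008,0],"rotation": [0,0,0]},{"offset": [0.03,-0.014,0],"rotation": [0,0,0]},{"offset": [0.046,-0.018,0],"rotation": [0,0,0]}]}}

```text
time_s: 8.07
tool_pos: [454.0, 79.6, 241.5]
tcp_rot: [2.223, 2.22, -0.004]
wrist_force: [-3.2, -6.0, 5.3]
width: 24.1
```

```bash
python3 circ.py 513.5 90 59.5 -171 -195 8 454.52 80.52
```

```text
{"offset": [0.017, -0.001, 0], "rotation": [0,0,0]}, {"offset": [0.033, -0, 0], "rotation": [0,0,0]}, {"offset": [0.05, 0.003, 0], "rotation": [0,0,0]}, {"offset": [0.05, 0.003, 0], "rotation": [0,0,0]}, {"offset": [0.05, 0.003, 0], "rotation": [0,0,0]}, 
end 456.02 105.52
```

>>> {"name": "send_rows", "arguments": {"increments": [{"offset": [0.017,-0.002,0],"rotation": [0,0,0]},{"offset": [0.033,-0.001,0],"rotation": [0,0,0]},{"offset": [0.05,0.002,0],"rotation": [0,0,0]}]}}

```text
time_s: 8.45
tool_pos: [454.8, 105.2, 241.5]
tcp_rot: [-2.221, -2.22, 0.004]
wrist_force: [-4.7, -3.9, 5.5]
width: 24.3
```

```bash
python3 snap.py 10 side scene;  python3 - <<'E'
import cv2,numpy as np
c=cv2.imread("pics/scene10.png")[90:220,310:420]; b=cv2.imread("pics/side10.png")[120:250,240:350]
cv2.imwrite("pics/d11.png",cv2.resize(np.hstack([c,b]),None,fx=3.6,fy=3.6,interpolation=2))
E
python3 circ.py 513 90 59.5 -195 -211 8 455.52 105.52
```

```text
{"offset": [0.015, 0.005, 0], "rotation": [0,0,0]}, {"offset": [0.03, 0.013, 0], "rotation": [0,0,0]}, {"offset": [0.03, 0.013, 0], "rotation": [0,0,0]}, {"offset": [0.03, 0.013, 0], "rotation": [0,0,0]}, 
end 462.02 120.52
```

View pics/d11.png

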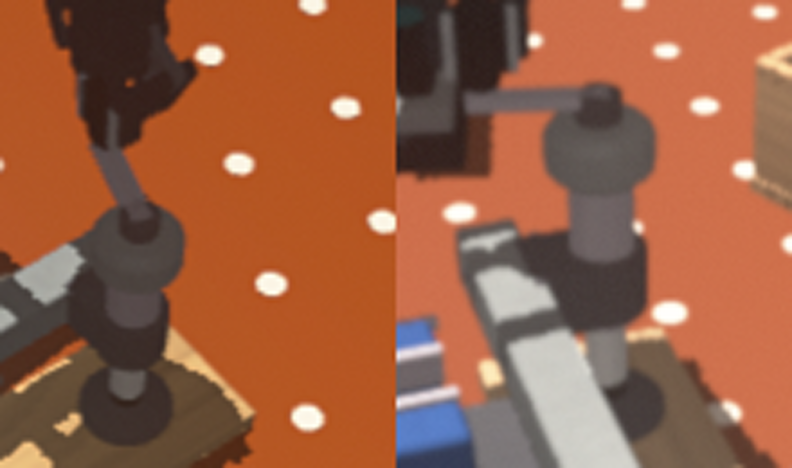

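>>> {"name": "send_rows", "arguments": {"increments": [{"offset": [0.015,0.005,0],"rotation": [0,0,0]},{"offset": [0.03,0.013,0],"rotation": [0,0,0]}]}}

```text
time_s: 8.8
tool_pos: [461.0, 120.5, 241.5]
tcp_rot: [-2.22, -2.22, 0.004]
wrist_force: [-7.0, -3.2, 6.1]
width: 24.2
```

```bash
python3 circ.py 513 90 59.5 -211 -227 8 462.02 120.52
```

```text
{"offset": [0.014, 0.009, 0], "rotation": [0,0,0]}, {"offset": [0.026, 0.021, 0], "rotation": [0,0,0]}, {"offset": [0.026, 0.021, 0], "rotation": [0,0,0]}, {"offset": [0.026, 0.021, 0], "rotation": [0,0,0]}, 
end 472.52 133.51999999999998
```

>>> {"name": "send_rows", "arguments": {"increments": [{"offset": [0.014,0.008,0],"rotation": [0,0,0]},{"offset": [0.026,0.02,0],"rotation": [0,0,0]}]}}

```text
time_s: 9.05
tool_pos: [471.2, 133.6, 241.5]
tcp_rot: [-2.22, -2.22, 0.004]
wrist_force: [-8.3, -3.3, 6.9]
width: 24.6
```

```bash
python3 circ.py 512.5 90 59.5 -227 -243 8 472.02 133.52
```

```text
{"offset": [0.01, 0.013, 0], "rotation": [0,0,0]}, {"offset": [0.019, 0.027, 0], "rotation": [0,0,0]}, {"offset": [0.019, 0.027, 0], "rotation": [0,0,0]}, {"offset": [0.019, 0.027, 0], "rotation": [0,0,0]}, 
end 485.52 143.02
```

>>> {"name": "send_rows", "arguments": {"increments": [{"offset": [0.01,0.013,0],"rotation": [0,0,0]},{"offset": [0.019,0.027,0],"rotation": [0,0,0]}]}}

```text
time_s: 9.3
tool_pos: [484.5, 143.4, 241.5]
tcp_rot: [-2.219, -2.22, 0.004]
wrist_force: [-8.0, -1.9, 7.0]
width: 24.5
```

```bash
python3 circ.py 512.5 90 59.5 -243 -259 8 485.52 143.02
```

```text
{"offset": [0.006, 0.015, 0], "rotation": [0,0,0]}, {"offset": [0.011, 0.031, 0], "rotation": [0,0,0]}, {"offset": [0.011, 0.031, 0], "rotation": [0,0,0]}, {"offset": [0.011, 0.031, 0], "rotation": [0,0,0]}, 
end 501.02 148.52
```

>>> {"name": "send_rows", "arguments": {"increments": [{"offset": [0.006,0.015,0],"rotation": [0,0,0]},{"offset": [0.011,0.031,0],"rotation": [0,0,0]}]}}

```text
time_s: 9.55
tool_pos: [499.9, 149.1, 241.5]
tcp_rot: [-2.218, -2.22, 0.004]
wrist_force: [-9.8, -1.3, 8.7]
width: 24.3
```

```bash
python3 snap.py 11 side scene;  python3 - <<'E'
import cv2,numpy as np
c=cv2.imread("pics/scene11.png")[90:220,310:420]; b=cv2.imread("pics/side11.png")[120:250,240:350]
cv2.imwrite("pics/d12.png",cv2.resize(np.hstack([c,b]),None,fx=3.6,fy=3.6,interpolation=2))
from workcell import state
print(state()['wrist_force'])
E
python3 circ.py 512.5 90 59.5 -259 -275 8 501.02 148.52
```

```text
[-5.47699714  2.44147061  6.28889297]
{"offset": [0.002, 0.017, 0], "rotation": [0,0,0]}, {"offset": [0.002, 0.033, 0], "rotation": [0,0,0]}, {"offset": [0.002, 0.033, 0], "rotation": [0,0,0]}, {"offset": [0.002, 0.033, 0], "rotation": [0,0,0]}, 
end 517.52 149.52
```

View pics/d12.png

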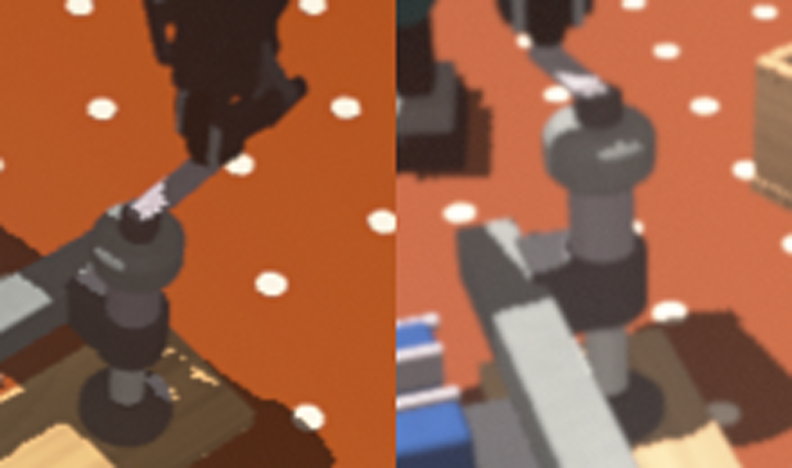

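```bash
python3 circ.py 512.5 90.3 59.5 -259 -283 8 501.02 148.52
```

```text
{"offset": [0.002, 0.017, 0], "rotation": [0,0,0]}, {"offset": [0.002, 0.033, 0], "rotation": [0,0,0]}, {"offset": [-0, 0.05, 0], "rotation": [0,0,0]}, {"offset": [-0, 0.05, 0], "rotation": [0,0,0]}, {"offset": [-0, 0.05, 0], "rotation": [0,0,0]}, 
end 526.02 148.52
```

>>> {"name": "send_rows", "arguments": {"increments": [{"offset": [0.002,0.017,0],"rotation": [0,0,0]},{"offset": [0.002,0.033,0],"rotation": [0,0,0]},{"offset": [0.0,0.05,0],"rotation": [0,0,0]}]}}

```text
time_s: 10.02
tool_pos: [524.6, 149.5, 241.5]
tcp_rot: [-2.217, -2.22, 0.004]
wrist_force: [-12.3, 1.2, 8.3]
width: 23.8
```

>>> {"name": "send_rows", "arguments": {"increments": [{"offset": [0,0,0],"rotation": [0,0,0]},{"offset": [0,0,0],"rotation": [0,0,0]},{"offset": [0,0,0],"rotation": [0,0,0]},{"offset": [0,0,0],"rotation": [0,0,0]},{"offset": [0,0,0],"rotation": [0,0,0]},{"offset": [0,0,0],"rotation": [0,0,0]}], "claw": 1}}

```text
time_s: 10.78
tool_pos: [526.0, 148.5, 241.3]
tcp_rot: [2.221, 2.221, 0.0]
wrist_force: [0.1, -0.0, -0.1]
width: 85.7
```

```bash
python3 snap.py 12 wrist
```

```text
[526.00278334 148.54386527 241.34954806] [2.22134947e+00 2.22142127e+00 2.01671096e-04] 10.775 [ 0.1190508  -0.01807498 -0.07832272]
```

View pics/wrist12.png

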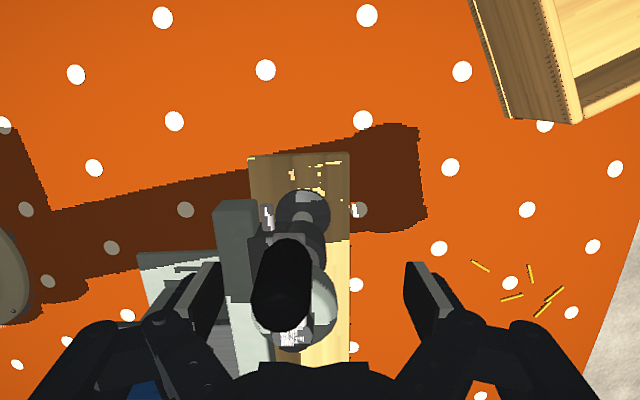

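>>> {"name": "send_rows", "arguments": {"increments": [{"offset": [0,0,-0.03],"rotation": [0,0,0]},{"offset": [0,0,-0.1],"rotation": [0,0,0]},{"offset": [-0.05,0,-0.18],"rotation": [0,0,0]},{"offset": [-0.1,0,-0.18],"rotation": [0,0,0]},{"offset": [-0.1,0,-0.18],"rotation": [0,0,0]},{"offset": [-0.1,0,-0.18],"rotation": [0,0,0]}]}}

```text
time_s: 11.58
tool_pos: [525.9, 98.9, 331.5]
tcp_rot: [-2.221, -2.221, -0.0]
wrist_force: [-0.7, 0.0, 0.5]
width: 85.3
```

```bash
python3 snap.py 13 wrist scene side
python3 - <<'E'
import cv2,numpy as np
print([ (cv2.absdiff(cv2.imread("pics/side0.png")[200:400,300:440],cv2.imread("pics/side13.png")[200:400,300:440])>40).sum()])
w=cv2.imread("pics/wrist13.png")[90:260,220:400];c=cv2.imread("pics/scene13.png")[110:280,200:400]
cv2.imwrite("pics/d13.png",np.hstack([cv2.resize(w,None,fx=2,fy=2,interpolation=2),cv2.resize(c,None,fx=2,fy=2,interpolation=2)]))
E
```

```text
[525.93088811  98.90511022 331.47040912] [-2.22118019e+00 -2.22138242e+00 -2.12650924e-04] 11.575 [-0.66474571  0.03676101  0.51113035]
[np.int64(5449)]
```

View pics/d13.png

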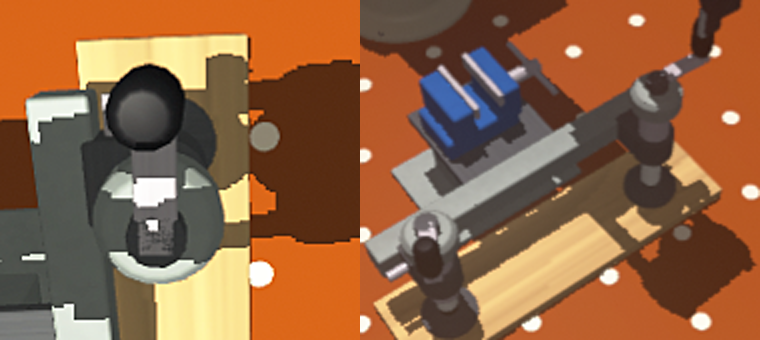

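View pics/side13.png

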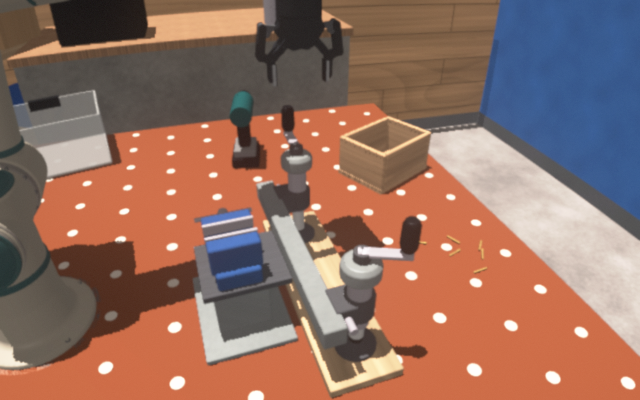

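>>> {"name": "send_rows", "arguments": {"increments": [{"offset": [0,0,0],"rotation": [0,0,0]},{"offset": [0,0,0],"rotation": [0,0,0]},{"offset": [0,0,0],"rotation": [0,0,0]},{"offset": [0,0,0],"rotation": [0,0,0]},{"offset": [0,0,0],"rotation": [0,0,0]},{"offset": [0,0,0],"rotation": [0,0,0]},{"offset": [0,0,0],"rotation": [0,0,0]},{"offset": [0,0,0],"rotation": [0,0,0]}]}}

```text
time_s: 12.72
tool_pos: [526.0, 98.5, 331.4]
tcp_rot: [2.221, 2.221, 0.0]
wrist_force: [0.3, -0.2, -0.9]
width: 85.4
```

```bash
python3 snap.py 14 wrist side scene
python3 - <<'E'
import cv2,numpy as np
r=lambda n:cv2.imread(f"pics/{n}.png")
D=lambda a,b,s:int((cv2.absdiff(r(a)[s],r(b)[s]).max(2)>50).sum())
print("raised crank 13-14 wrist",D("wrist13","wrist14",np.s_[90:260,220:400]))
print("other knob side 1-14",D("side1","side14",np.s_[210:265,385:430]),"board near end",D("side1","side14",np.s_[330:390,310:410]))
print("board in scene 1-14",D("scene1","scene14",np.s_[250:305,200:290]))
def knob(n):
    w=r(n)[115:180,270:345];m=(w.max(2)<75).astype(np.uint8)
    c=cv2.connectedComponentsWithStats(m);i=1+np.argmax(c[2][1:,4]);return c[2][i],c[3][i]+[270,115]
print(knob("wrist13"),knob("wrist14"))
E
```

```text
[526.0093713   98.53154268 331.35312673] [2.22135761e+00 2.22135328e+00 1.63826851e-04] 12.725 [ 0.2954142  -0.16588074 -0.86827227]
raised crank 13-14 wrist 501
other knob side 1-14 0 board near end 0
board in scene 1-14 0
(array([   0,    7,   58,   58, 1749], dtype=int32), array([297.64551172, 150.8542024 ])) (array([   0,    7,   58,   58, 1775], dtype=int32), array([297.77746479, 150.60507042]))
```

The crank is at rest: the knob blob moved less than 0.3 px over the second. The other handle and the board show no change. Handing in.

```bash
python3 -c "
from workcell import ticket;print(ticket.job_done())"
```

```text
the job is handed in; nothing more can be done
None
```

I wound the raised jack (the one on the +y side) clockwise about one full turn, let go, lifted clear and handed the job in at about 13 s.

- **Finding and gripping:** I measured the handle at about (527, 149, 257) and the axis at about (514, 90). That is a radius of 60 mm, which matches the text. I gripped the handle once at 40 N and carried it round with the tool kept at one orientation.
- **Load:** The handle took about 5 to 6 N while turning free. It began to get heavier at roughly 270 to 290° of turning and reached 12.2 N at 360°. That puts the stop at about 0.23 turn past first touch. The individual force readings put the touch anywhere between about 268° and 289°, so this figure is only good to about 0.03 turn.
- **Release:** The crank ran back about 13°, as the text says it does when wound past the 50 N the screw holds. I estimate the foot now presses with about 50 N. That comes from the crank angle; I had no direct reading of the foot force.
- **Last checks:** Over one second after release the handle stayed still, to within 0.3 px in the wrist picture. The image patches around the other handle and the board's near end show no change from before I gripped the handle. The gripper was open and clear, with wrist force near zero.
- **Check that disagreed:** A raw pixel difference around the raised crank still gave 501 changed pixels over that second. The arm itself settled by about 0.4 mm in that time, and I put the difference down to that and its moving shadow.

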